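Return a finned amplifier module to its place on the module rail

ROBOT

A 6-joint arm with a two-finger parallel gripper is mounted at the origin on the work surface. World frame = base frame: x ahead of the robot, y to its left, z up, the work surface at z = 0. Lengths are in mm, angles in degrees, forces in N, time in s.
With the tool pointing down it reaches from about 275 to 850 mm from the base axis. Payload 5.2 kg.
Tool frame: the origin (TCP) lies midway between the tips of the shut fingers; the grasp point (between the pads) lies 19 mm behind it; y points along the fingers, x is the direction in which the jaws open and shut, and the axes are right-handed (so a half turn about y gives the same grasp; the last joint's range is limited). The gripper opens to 85 mm and grips with 20 to 120 N. Pads are 22 mm wide; open, the fingers measure 114 mm over their backs; the gripper's body (76 mm by 85 mm) begins 54 mm behind the grasp point. The pads swing forward as they close: fully open they stand 13 mm farther back than shut.
Start: joints at [-81.692, 14.817, 87.949, -0, 77.235, -11.62], TCP at [187.478, -517.066, 231.31] pointing down, gripper open.
Joint ranges: [-179.93, 179.93], [-52.35, 119.4], [10.71, 147.94], [-69.91, 249.91], [12.55, 155.21], [-178.61, 178.61]. Speed limits (degrees/s): [147.25, 147.25, 180, 180, 180, 180].

INTERFACE

Orientations are given as a 3x3 rotation matrix whose columns are the frame's x, y, z axes.
In Python, from bench import get_state, optics, robot gives the robot as it stands.
- The arm moves only by the shell command python3 -m crank 'ROWS'. ROWS is JSON, a list of rows, each a list of 7 numbers: the closure, from -1 (fully open) to 1 (shut), then the shift along the tool's x, y, z in cm, then the turn, a rotation vector about the tool's x, y, z in degrees. A call has 1 to 12 rows; each row is the pose to reach, as a shift and turn from the pose commanded when the call began, along the tool's axes at that moment; what a row does not reach only later rows make up. A row lasts 1/10 s, in which the tool goes at most 50 mm and 8.59 degrees, less where a joint would pass 70% of its speed; a pose out of reach is approached as far as the arm can. A call with a gripper value outside its range is refused whole. The fingers move at their own pace and stop on an object; the grip force is fixed at half the most. Time passes only in rows, so rows that repeat a pose let the fingers close. It gives the time, the measured TCP pose, the force and the opening at its end, in the units of the state.
- get_state(): the state, without advancing time (a new reading comes with each control period).
- optics.get_image(name): name is "side" or "top" or "wrist"; returns (picture, depth): 384x512x3 uint8, red, green, blue; 384x512 float32, mm along the optical axis (not along the pixel's ray), 0 where there is no reading.
- optics.get_calibration(name): a dict with "intrinsics" (3x3 intrinsics, pixels), "distortion" ([k1, k2, p1, p2, k3] as OpenCV has them; the pictures are not rectified), "R" (3x3) and "t" (3): a world point X has camera coordinates R X + t; the wrist camera has in their place "tool_from_camera" (4x4, takes a point from camera to tool coordinates, whose origin is the TCP and whose axes are the tool frame's). Camera axes: x right, y down, z forward; pixel columns grow to the right and rows downward; lengths in mm; the calibration is good to about 2 mm. A picture is of the moment at which its call begins: read the wrist's pose just before it. get_calibration takes no time and is no camera call.
- robot.job_done(): hands the job in, once; it reports no verdict.
The state is a dict: "time": time; "qpos": joint angles; "joint_velocities": joint speeds; "joint_torque": joint torques, N m; "tcp_pos": TCP position; "orientation": TCP orientation; "contact_force": force on the tool from outside, world axes, zero at the start; "wrist_torque": the same for the moment, N m; "opening": finger opening in mm.
Only numpy, scipy, OpenCV 4.12 (cv2) and the standard library are available. Lean on these libraries where they do the work, as an engineer would, in place of code of your own. Each camera call takes 0.05 s, during which the arm holds its last target.

TASK

One finned amplifier module is lying on the bench: return it to the free place in the row on the raised rail, between the two modules that stand apart there. It must stand in the channel on its base, sockets up, square to the rail with its fins facing the same way as its neighbours'. Set it down rather than drop it, never let it topple, and leave the other modules and the loose things on the bench where they are.

Things in the scene. Friction and masses are not known exactly. Their poses are not given: they have to be found in the camera images.
- module: the amplifier module to put back: a black finned block 44 x 60 x 112 mm (its x, y, z), 0.3 to 0.6 kg, lying on its flat face, fins up. Origin: centre of its base end; the block's middle is at z = 56 mm. z points to the socket end, y across the width, x from the flat face (x = -22 mm) to the fin tips (+22). Its base end points to the robot's left (+y), give or take 0.6 rad
- module_fins (a point): on module, the middle of the finned face (x = 22, y = 0, z = 56 mm in its frame). The fins run along z and fill the block's outline, so it can be gripped over fins and flat face, or by its two 112 x 44 mm sides, as if solid
- module_top (a point): on module, the centre of the socket end (z = 112 mm in its frame). From this end two coaxial sockets, 16 mm in diameter and 12 mm long, stand out at x = -11, y = +-16 mm
- rail: the fixed rail: an aluminium U-channel 440 mm long, raised on two pillars. Origin on the bench under its centre; y along the channel, x across it and away from the robot, z up. Channel floor 90 mm above the bench and 56 mm wide; lips on both sides 4 mm thick, 8 mm high; end plates up to 112 mm above the bench. Pillars 40 mm square at y = +-150 mm on foot plates 110 x 60 mm
- module_left: loose module, same build as module and standing upright on the rail, fins to the rail's +x. Origin and axes as for module. It stands on the +y side of the free place, its centre 141 to 146 mm from that of module_right, so the free place midway between them is 81 to 86 mm wide
- module_right: loose module, same build as module and standing upright on the rail, fins to the rail's +x. Origin and axes as for module. It stands on the -y side of the free place
- module_end: loose module, same build as module and standing upright on the rail, fins to the rail's +x. Origin and axes as for module. It stands 68 mm beyond module_left, away from the free place
- filter_box: loose plain aluminium box 92 x 38 x 30 mm with a brass socket 12 mm long on either end, lying on the bench; not to be moved. Origin: centre of its underside, x along it
- meter: loose dark hand-held multimeter 150 x 74 x 34 mm lying on its back; not to be moved. Origin: centre of its underside, x along it
- screwdriver: loose screwdriver 190 mm long lying on the bench; not to be moved. Origin: centre of its underside, x along it
- wrench: loose open-ended wrench 150 mm long lying flat; not to be moved. Origin: centre of its underside, x along it
- attenuator: loose black ribbed cylinder 42 mm in diameter, 52 mm high, standing on the bench with a 16 mm socket on top (66 mm in all); not to be moved. Origin: centre of its underside
- parts_tray: fixed grey compartment tray of small parts 130 x 190 x 32 mm, beyond the rail. Origin: centre of its underside
There are look-alikes about, which are no part of the job. What is shaped like the module but green or purple is not meant. What is shaped like the module_right but purple is not meant.

How it is judged:
By the outcome, as a careful person would: the job done as asked, in the order asked, and still so for the second after the job is handed in, with the robot touching nothing.
It also fails if it takes over 64 s, if anything falls off the work surface, if the arm or the gripper's body presses on something with over 40 N, if the wrist force passes 120 N, or if a joint passes its speed limit or range.

## Working session

There is one attempt and no reset: what is moved stays moved. The work goes in short steps, Python scripts to look and compute and a shell command to move; the robot and the scene stay as the last step left them, time stands still between calls to the robot, and variables do not carry over. Pictures are saved under pics/ and viewed, and the job is handed in when it is done.

```bash
ls; mkdir -p pics
python3 - <<'E'
from bench import get_state, optics, robot
import cv2,numpy as np
s=get_state(); print(s)
for n in ["side","top","wrist"]:
    im,d=optics.get_image(n)
    np.savez(f"pics/{n}0.npz",im=im,d=d)
    cv2.imwrite(f"pics/{n}0.png",im[:,:,::-1])
    c=optics.get_calibration(n); print(n,c)
E
```

```text
pics
{'time': 0.0, 'qpos': array([-8.16909835e+01,  1.48596154e+01,  8.80119550e+01,  4.44024759e-04,
        7.72340412e+01, -1.16201968e+01]), 'joint_velocities': array([ 0.12496419,  0.00933088, -0.07694057,  0.08706065,  0.01989423,
        0.04138214]), 'joint_torque': array([-2.22232324e-03, -4.46036804e+01, -2.90572000e+01, -3.40746274e-04,
        1.21193423e-02,  3.26212034e-05]), 'tcp_pos': array([ 187.41333376, -516.52064851,  230.46519938]), 'orientation': array([[ 3.40857080e-01, -2.58895660e-04,  9.40115091e-01],
       [-9.40113396e-01,  1.82501331e-03,  3.40856968e-01],
       [-1.80396894e-03, -9.99998301e-01,  3.78677429e-04]]), 'contact_force': array([ 0.2429909 , -0.10183145, -0.01805211]), 'wrist_torque': array([ 0.03898286, -0.02611165,  0.03269487]), 'opening': 85.31927879572737}
side {'intrinsics': array([[461.13562645,   0.        , 256.85927393],
       [  0.        , 461.13562645, 191.31198315],
       [  0.        ,   0.        ,   1.        ]]), 'distortion': array([-0.1136887,  0.       ,  0.       ,  0.       ,  0.       ]), 'R': array([[-0.77699732, -0
[... 574 characters left out ...]
-0.99839272]]), 't': array([ -29.13114745,  550.44956705, 1240.42954093])}
wrist {'intrinsics': array([[302.42815049,   0.        , 258.6659523 ],
       [  0.        , 302.42815049, 192.60515668],
       [  0.        ,   0.        ,   1.        ]]), 'distortion': array([-0.07996105,  0.        ,  0.        ,  0.        ,  0.        ]), 'tool_from_camera': array([[ 9.99999331e-01, -7.97003868e-04,  8.38617546e-04,
        -1.19088785e+00],
       [-1.04140977e-03, -3.04364486e-01,  9.52555077e-01,
        -1.41709933e+02],
       [-5.03944683e-04, -9.52555313e-01, -3.04365112e-01,
         7.79242737e+01],
       [ 0.00000000e+00,  0.00000000e+00,  0.00000000e+00,
         1.00000000e+00]])}
```

View pics/side0.png

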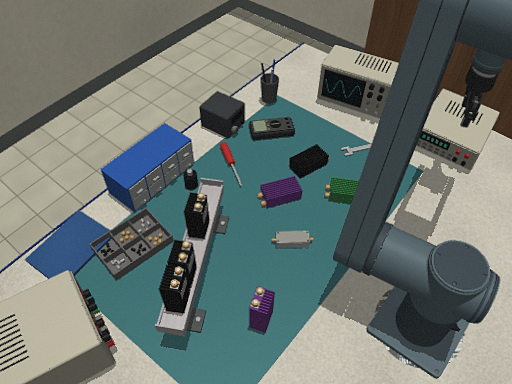

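View pics/top0.png

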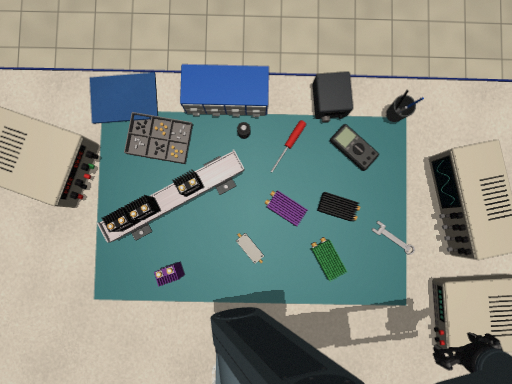

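View pics/wrist0.png

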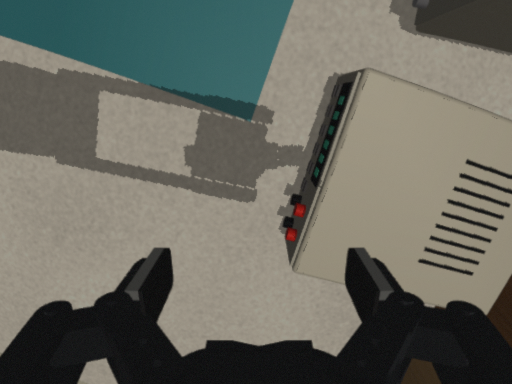

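The top view has three lying blocks: purple at (286,208), green at (328,258) and black at (338,207). The black one fits `module`. The purple upright at (170,273) is another look-alike. On the rail, `module_end` and `module_left` are at about (117,222) and (140,210), and `module_right` is at (188,182). I'll confirm with enlarged crops and measure.

```bash
cat > h.py <<'E'
import numpy as np,cv2
from bench import get_state, optics, robot
def load(n,k=0):
    z=np.load(f"pics/{n}{k}.npz"); return z['im'],z['d']
def rays(n,uv,st=None):
    c=optics.get_calibration(n)
    uv=np.asarray(uv,float).reshape(-1,1,2)
    p=cv2.undistortPoints(uv,c['intrinsics'],c['distortion']).reshape(-1,2)
    d=np.c_[p,np.ones(len(p))]
    if n=='wrist':
        T=c['tool_from_camera'];Rw=st['orientation'];tp=st['tcp_pos']
        R=Rw@T[:3,:3]; o=Rw@T[:3,3]+tp
        return o,d@R.T
    R=c['R'];t=c['t']
    return -R.T@t,d@R
def onplane(n,uv,z,st=None):
    o,d=rays(n,uv,st); s=(z-o[2])/d[:,2]; return o+d*s[:,None]
def depthpts(n,uv,dep,st=None):
    uv=np.asarray(uv).reshape(-1,2);o,d=rays(n,uv,st)
    return o+d*dep[uv[:,1].astype(int),uv[:,0].astype(int)][:,None]
E
python3 - <<'E'
from h import *
im,d=load('top')
a=cv2.resize(im[180:290,255:425],None,fx=4.6,fy=4.6,interpolation=cv2.INTER_CUBIC)
cv2.imwrite('pics/topcrop.png',a[:,:,::-1])
b=cv2.resize(im[140:250,90:260],None,fx=4.6,fy=4.6,interpolation=cv2.INTER_CUBIC)
cv2.imwrite('pics/topcrop2.png',b[:,:,::-1])
# black module mask within box
hsv=cv2.cvtColor(im,cv2.COLOR_RGB2HSV)
m=((hsv[...,2]<70)).astype(np.uint8)
box=np.zeros_like(m);box[185:228,312:366]=1
m&=box
m=cv2.morphologyEx(m,cv2.MORPH_CLOSE,np.ones((5,5)))
cs,_=cv2.findContours(m,0,1);c=max(cs,key=cv2.contourArea)
r=cv2.minAreaRect(c);print(r,cv2.contourArea(c))
cor=cv2.boxPoints(r);print(cor)
P=onplane('top',cor,44);print(P.round(1),P.mean(0))
ys,xs=np.nonzero(m);Q=depthpts('top',np.c_[xs,ys],d);print(np.median(Q,0),np.percentile(Q[:,2],[5,50,95]))
E
```

```text
((337.77392578125, 206.49624633789062), (39.1132698059082, 20.487903594970703), 17.650123596191406) 725.5
[[316.0319  210.32832]
 [322.24393 190.80489]
 [359.51596 202.66417]
 [353.30392 222.1876 ]]
[[ 520.  -194.9   44. ]
 [ 580.4 -213.2   44. ]
 [ 546.4 -328.5   44. ]
 [ 486.1 -309.8   44. ]] [ 533.20697724 -261.59098603   44.        ]
[ 534.117288   -262.12283402   31.72202606] [ 8.86040438 31.72202606 46.1539475 ]
```

View pics/topcrop.png

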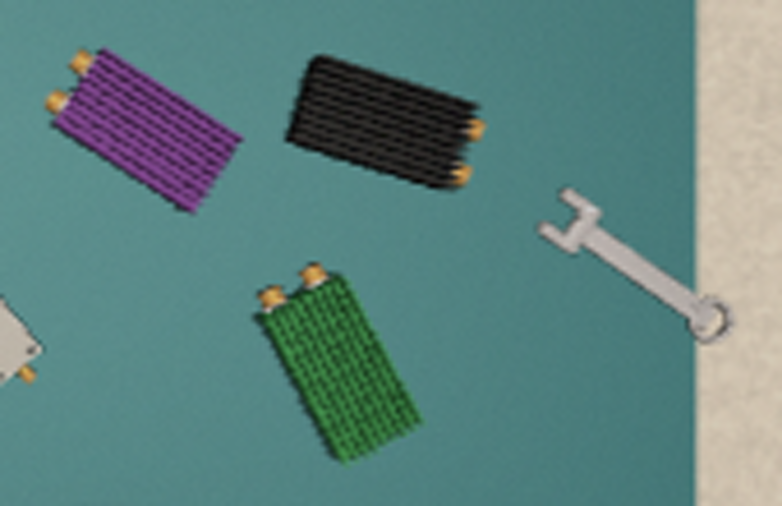

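View pics/topcrop2.png

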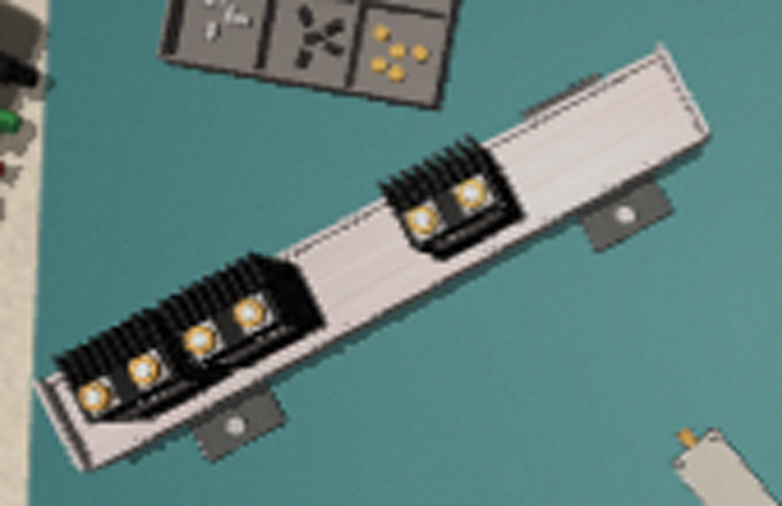

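The crops confirm it. The black block at (338,207) has its sockets on the right (−y) and its base to the left, and its fins face up. The purple block at (286,208) has the wrong colour and its sockets point left, and the green block is the wrong colour too. The free place lies between the blocks with sockets at top-view pixels of about (144,208) and (182,188). Next I'll measure the rail and the sockets.

Run:
```python
from h import *
im,d=load('top')
hsv=cv2.cvtColor(im,cv2.COLOR_RGB2HSV)
def blobs(im,box,off=(0,0)):
    hsv=cv2.cvtColor(im,cv2.COLOR_RGB2HSV)
    m=((hsv[...,0]>8)&(hsv[...,0]<32)&(hsv[...,1]>60)&(hsv[...,2]>110)).astype(np.uint8)
    b=np.zeros_like(m);b[box[0]:box[1],box[2]:box[3]]=1
    m=cv2.morphologyEx(m&b,cv2.MORPH_CLOSE,np.ones((3,3)))
    cs,_=cv2.findContours(m,0,1)
    out=[]
    for c in cs:
        (x,y),r=cv2.minEnclosingCircle(c)
        if cv2.contourArea(c)>5: out.append((x,y,r,cv2.contourArea(c)))
    return sorted(out)
for n,box,z in [('top',(170,240,100,210),213),('side',(180,310,150,215),213)]:
    im,d=load(n)
    B=blobs(im,box)
    for b in B:
        print(n,np.round(b,1),onplane(n,b[:2],z).round(1))
# rail outline: corners, top of end plates z=112 / lips 98
im,d=load('top')
ys,xs=np.mgrid[140:250,95:255];uv=np.c_[xs.ravel(),ys.ravel()]
P=depthpts('top',uv,d); dd=d[uv[:,1],uv[:,0]]>0
k=dd&(P[:,2]>75)&(P[:,2]<125)
m=np.zeros(d.shape,np.uint8);m[uv[k,1],uv[k,0]]=255
m=cv2.morphologyEx(m,cv2.MORPH_OPEN,np.ones((3,3)))
hs=cv2.cvtColor(im,cv2.COLOR_RGB2HSV)
m2=((hs[...,1]<50)&(hs[...,2]>120)).astype(np.uint8)*255
cv2.imwrite('pics/railmask.png',np.hstack([m,m2])[130:260])
Q=depthpts('top',uv[k],d)
r=cv2.minAreaRect(Q[:,:2].astype(np.float32));print(r, np.median(Q,0))
```

```text
top [109.9 225.9   3.1  23. ] [[462.2 372.2 213. ]]
top [121.  219.6   3.4  23.5] [[479.4 343.7 213. ]]
top [132.6 213.1   3.2  22.5] [[497.  313.9 213. ]]
top [143.5 207.5   2.9  23. ] [[512.4 285.8 213. ]]
top [181.2 187.5   3.2  25. ] [[567.3 188.4 213. ]]
top [192.  182.    3.2  25. ] [[582.5 160.3 213. ]]
side [156.5 238.1   6.8  61. ] [[576.1 317.5 213. ]]
side [173.8 282.2   3.4  28.5] [[464.6 371.9 213. ]]
side [177.8 269.2   3.4  28.5] [[480.6 343.7 213. ]]
side [182.  255.5   3.4  27. ] [[498.2 313.  213. ]]
side [185.6 243.5   3.7  28.5] [[514.3 285.1 213. ]]
side [197.  205.    3.2  21. ] [[571.  188.3 213. ]]
side [200.5 195.    3.5  20.5] [[586.  160.2 213. ]]
((552.1575317382812, 237.721923828125), (65.79935455322266, 450.2659606933594), 29.680143356323242) [568.19430461 190.19782746  90.55811771]
```

Run:
```python
from h import *
im,d=load('side')
a=cv2.resize(im[160:345,140:300],None,fx=3.2,fy=3.2,interpolation=cv2.INTER_CUBIC)
cv2.imwrite('pics/sidecrop.png',a[:,:,::-1])
```

```text
(no output)
```

View pics/railmask.png

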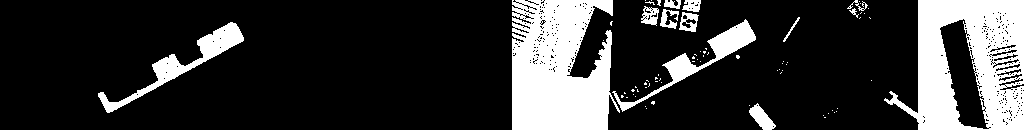

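View pics/sidecrop.png

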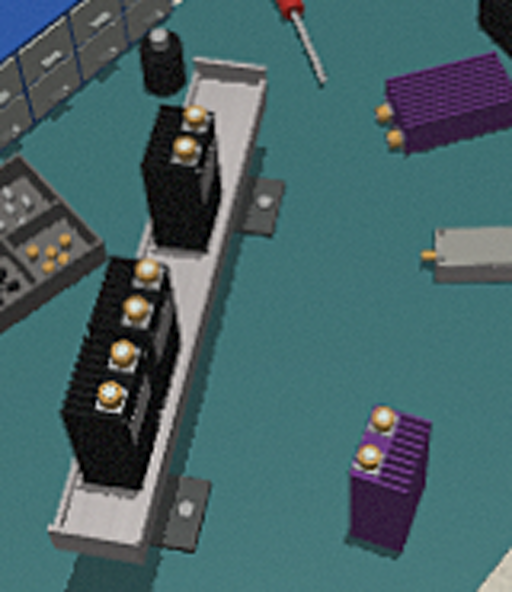

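The target for the module origin is about (550.5, 242, 90), with rail yaw about 29.6°. The gap fits the fingers only if the grip is over fins and flat face. So the plan is:

1. Grip the module by its sides and stand it upright on clear bench.
2. Regrip from above over fins and flat face.
3. Place it in the channel.

First I move above the module, yawing clockwise.

```bash
python3 -m crank '[[-1,-11.2,3,40.5,0,126,0],[-1,-11.2,3,40.5,0,126,0],[-1,-11.2,3,40.5,0,126,0],[-1,-11.2,3,40.5,0,126,0],[-1,-11.2,3,40.5,0,126,0],[-1,-11.2,3,40.5,0,126,0],[-1,-11.2,3,40.5,0,126,0],[-1,-11.2,3,40.5,0,126,0],[-1,-11.2,3,40.5,0,126,0],[-1,-11.2,3,40.5,0,126,0],[-1,-11.2,3,40.5,0,126,0],[-1,-11.2,3,40.5,0,126,0]]'; python3 -c "
from h import *
s=get_state();print(s['qpos'].round(2))"
```

```text
time: 1.35
tcp_pos: [530.4, -272.7, 200.6]
orientation: [[-0.974, -0.001, 0.228], [-0.228, 0.001, -0.974], [0.001, -1.0, -0.001]]
contact_force: [0.5, -0.5, 0.0]
opening: 85.2
[-3.7910e+01  2.0810e+01  8.3900e+01 -1.0000e-02  7.5360e+01  1.2888e+02]
```

```bash
python3 -m crank '[[-1,0,0,0,0,29.6,0],[-1,0,0,0,0,29.6,0],[-1,0,0,0,0,29.6,0],[-1,0,0,0,0,29.6,0],[-1,0,0,0,0,29.6,0]]'
python3 - <<'E'
from h import *
import pickle
s=get_state();im,d=optics.get_image('wrist')
np.savez('pics/wrist1.npz',im=im,d=d,R=s['orientation'],p=s['tcp_pos'])
cv2.imwrite('pics/wrist1.png',im[:,:,::-1]);print(s['qpos'].round(1))
E
```

```text
time: 1.85
tcp_pos: [529.9, -273.6, 200.9]
orientation: [[-0.96, -0.001, -0.278], [0.278, 0.001, -0.96], [0.001, -1.0, -0.0]]
contact_force: [0.5, -0.4, 0.2]
opening: 85.4
[-38.   20.8  83.9  -0.   75.4 158.2]
```

View pics/wrist1.png

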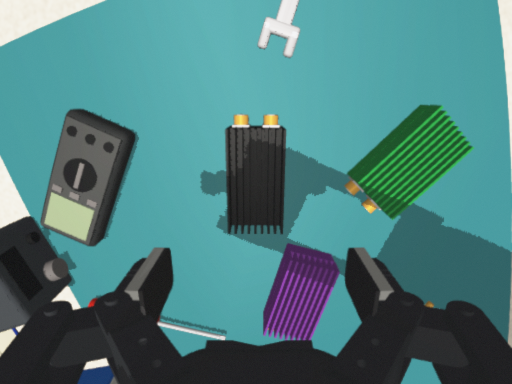

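The wrist view shows the black module square to the jaws, with its outline at about (227–286, 126–235) and the sockets at the top. The purple block is at (300,290). I'll refine the pose now.

Run:
```python
from h import *
z=np.load('pics/wrist1.npz');im=z['im'];st={'orientation':z['R'],'tcp_pos':z['p']}
m=(im.max(2)<75).astype(np.uint8);b=np.zeros_like(m);b[120:240,222:292]=1
hsv=cv2.cvtColor(im,cv2.COLOR_RGB2HSV)
m=((hsv[...,1]<70)&(hsv[...,2]<90)).astype(np.uint8)&b
m=cv2.morphologyEx(m,cv2.MORPH_OPEN,np.ones((3,3)));m=cv2.morphologyEx(m,cv2.MORPH_CLOSE,np.ones((5,5)))
cs,_=cv2.findContours(m,0,1);c=max(cs,key=cv2.contourArea)
r=cv2.minAreaRect(c);print(r)
P=onplane('wrist',cv2.boxPoints(r),44,st);print(P.round(1),P.mean(0).round(1))
for i in range(4):
    v=P[(i+1)%4]-P[i];print(np.hypot(v[0],v[1]).round(1),np.degrees(np.arctan2(v[1],v[0])).round(2))
```

```text
((255.5, 178.0), (58.99999237060547, 101.99998474121094), 0.0)
[[ 579.7 -226.2   44. ]
 [ 546.2 -329.2   44. ]
 [ 491.1 -313.1   44. ]
 [ 518.6 -208.4   44. ]] [ 533.9 -269.2   44. ]
108.3 -108.04
57.4 163.78
108.3 75.28
63.7 -16.19
```

```bash
python3 -m crank '[[-1,-0.15,4,-0.41,-8,0,0],[-1,-0.15,8,-0.41,-16,0,0],[-1,-0.15,11,-0.41,-20,0,0],[-1,-0.15,13,-0.41,-20,0,0],[-1,-0.15,13,-0.41,-20,0,0]]'
python3 - <<'E'
from h import *
s=get_state();im,d=optics.get_image('wrist')
cv2.imwrite('pics/wrist2.png',im[:,:,::-1]);print(s['qpos'].round(1))
E
```

```text
time: 2.4
tcp_pos: [530.5, -269.4, 67.7]
orientation: [[-0.961, 0.091, -0.263], [0.278, 0.333, -0.901], [0.006, -0.938, -0.345]]
contact_force: [-0.5, -0.1, 0.3]
opening: 85.6
[-48.   32.6  88.5  17.9  71.  140.6]
```

View pics/wrist2.png

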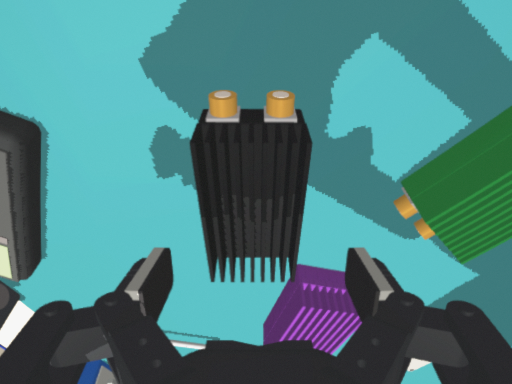

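```bash
python3 -m crank '[[-1,0,0,0,0,0,0]]'
python3 - <<'E'
from h import *
s=get_state();R=s['orientation']
print(s['tcp_pos'], ((np.array([532.5,-270.1,5])-s['tcp_pos'])@R).round(1))
E
```

```text
time: 2.55
tcp_pos: [533.3, -270.4, 72.5]
orientation: [[-0.961, 0.096, -0.26], [0.277, 0.327, -0.903], [-0.002, -0.94, -0.341]]
contact_force: [-0.4, 0.3, 0.3]
opening: 85.4
[ 533.34553558 -270.41716553   72.49475344] [ 1.  63.5 23. ]
```

```bash
python3 -m crank '[[-1,0.1,2,0.72,0,0,0],[-1,0.1,4,1.44,0,0,0],[-1,0.1,5.5,2,0,0,0],[-1,0.1,6.2,2.26,0,0,0],[-1,0.1,6.2,2.26,0,0,0],[-1,0.1,6.2,2.26,0,0,0]]' && python3 -m crank '[[1,0,0,0,0,0,0],[1,0,0,0,0,0,0],[1,0,0,0,0,0,0],[1,0,0,0,0,0,0],[1,0,0,0,0,0,0],[1,0,0,0,0,0,0],[1,0,0,0,0,0,0],[1,0,0,0,0,0,0]]'
```

```text
time: 3.15
tcp_pos: [532.3, -270.3, 6.2]
orientation: [[-0.961, 0.096, -0.261], [0.278, 0.328, -0.903], [-0.001, -0.94, -0.341]]
contact_force: [-0.1, 0.8, 0.2]
opening: 85.2
time: 3.95
tcp_pos: [532.9, -271.2, 6.7]
orientation: [[-0.96, 0.098, -0.261], [0.279, 0.326, -0.903], [-0.003, -0.94, -0.341]]
contact_force: [1.6, -0.4, 5.9]
opening: 59.2
```

```bash
python3 -m crank '[[1,0,-1,-0.36,0,0,0],[1,0,-3,-1.1,0,0,0],[1,0,-6,-2.2,0,0,0],[1,0,-9,-3.3,0,0,0],[1,0,-12,-4.4,0,0,0],[1,0,-14,-5.1,0,0,0],[1,0,-14,-5.1,0,0,0],[1,0,-14,-5.1,0,0,0]]'
cat > kin.py <<'E'
import numpy as np
from scipy.spatial.transform import Rotation as Ro
from scipy.optimize import least_squares
def rz(a): return Ro.from_euler('z',a,degrees=True).as_matrix()
def ry(a): return Ro.from_euler('y',a,degrees=True).as_matrix()
C=np.array([[-1,0,0],[0,0,1],[0,1,0]],float)  # cols: x_t=-x6, y_t=z6, z_t=y6
C=np.column_stack([[-1,0,0],[0,0,1],[0,1,0]]).astype(float)
def fk(q,p):
    a1,d1,l2,e,l3,L,off=p
    R1=rz(q[0]);R2=R1@ry(q[1]);R3=R2@ry(q[2])
    R6=R3@rz(q[3])@ry(q[4])@rz(q[5])
    o=R1@np.array([a1,off,d1])+R2@np.array([0,0,l2])+R3@np.array([e,0,l3])+R6@np.array([0,0,L])
    return o,R6@C
E
python3 - <<'E'
from kin import *
from h import get_state
s=get_state();print(s['tcp_pos'],s['qpos'],s['opening'],s['contact_force'])
D=[([-81.691,14.8596,88.012,0,77.234,-11.62],[187.41,-516.52,230.46]),
([-37.91,20.81,83.9,-.01,75.36,128.88],[530.4,-272.7,200.6]),
([-38,20.8,83.9,0,75.4,158.2],[529.9,-273.6,200.9]),
([-48,32.6,88.5,17.9,71,140.6],[530.5,-269.4,67.7]),
(s['qpos'],s['tcp_pos'])]
def f(p): return np.concatenate([fk(np.array(q),p)[0]-np.array(t) for q,t in D]+[1e-2*(np.array(p)-[0,200,400,0,400,250,110])])
r=least_squares(f,[0,200,400,0,400,250,110]);print(r.x.round(1),np.abs(r.fun[:15]).max())
np.save('kin.npy',r.x)
print(fk(s['qpos'],r.x)[1].round(3));print(s['orientation'].round(3))
E
```

```text
time: 4.75
tcp_pos: [531.0, -269.6, 153.5]
orientation: [[-0.961, 0.094, -0.262], [0.278, 0.329, -0.903], [0.001, -0.94, -0.342]]
contact_force: [-0.1, -0.4, -5.3]
opening: 59.2
[ 530.95936378 -269.57142536  153.54583564] [-47.92668835  27.27115974  83.95318161  17.11368484  80.13918005
 143.5757159 ] 59.22111358867061 [-0.11118557 -0.42971866 -5.326766  ]
[ -0.8 223.3 532.7  59.5 427.2 354.6 110.8] 0.2047190400232921
[[-0.961  0.094 -0.262]
 [ 0.278  0.329 -0.903]
 [ 0.001 -0.94  -0.342]]
[[-0.961  0.094 -0.262]
 [ 0.278  0.329 -0.903]
 [ 0.001 -0.94  -0.342]]
```

Run:
```python
from kin import *
p=np.load('kin.npy')
lo=np.array([-179.93,-52.35,10.71,-69.91,12.55,-178.61]);hi=np.array([179.93,119.4,147.94,249.91,155.21,178.61])
def ik(pos,R,q0):
    def f(q):
        o,Rr=fk(q,p); return np.concatenate([(o-pos)/10,(Ro.from_matrix(R.T@Rr).as_rotvec())*20])
    r=least_squares(f,q0,bounds=(lo,hi)); return r.x,np.abs(r.fun).max()
tilt=20
for cx,cy in [(533,-265),(500,-300),(480,-250)]:
  for al in [0,20,40,60,80,100]:
    h=np.array([np.cos(np.radians(al)),np.sin(np.radians(al)),0]);t=np.radians(tilt)
    y=h*np.cos(t)-np.array([0,0,1])*np.sin(t)
    x=np.cross([0,0,1],-h)  # module y when upright: z x X, X=-h
    # tool x = module y? at pick tool x=(-.961,.278)=module y -> yes
    z=np.cross(x,y); R=np.column_stack([x,y,z])
    pad=np.array([cx,cy,68.+6]); tcp=pad+25*y
    best=None
    for q4 in [60,100]:
      for q6 in [-60,0,60,120]:
        q,e=ik(tcp,R,[-60,40,90,q4,90,q6])
        if best is None or e<best[1]: best=(q,e)
    q,e=best
    R1=rz(q[0]);el=R1@[p[0],p[6],p[1]]+R1@ry(q[1])@[0,0,p[2]];wc=tcp-p[5]*y
    print((cx,cy),al,q.round(0),round(e,3),'wc',wc.round(0))
```

```text
(533, -265) 0 [-69.  42. 134. 110.  69. -86.] 0.0 wc [ 223. -265.  187.]
(533, -265) 20 [-71.  43. 120.  83.  71. -72.] 0.0 wc [ 242. -371.  187.]
(533, -265) 40 [-69.  47. 105.  64.  81. -63.] 0.0 wc [ 296. -464.  187.]
(533, -265) 60 [-64.  52.  89.  51.  94. -58.] 0.0 wc [ 378. -533.  187.]
(533, -265) 80 [-58.  58.  73.  41. 108. -58.] 0.0 wc [ 479. -570.  187.]
(533, -265) 100 [-52.  64.  58.  31. 122. -62.] 0.0 wc [ 587. -570.  187.]
(500, -300) 0 [-76.  42. 132. 102.  69. -85.] 0.0 wc [ 190. -300.  187.]
(500, -300) 20 [-77.  43. 118.  77.  73. -71.] 0.0 wc [ 209. -406.  187.]
(500, -300) 40 [-74.  47. 103.  60.  84. -62.] 0.0 wc [ 263. -499.  187.]
(500, -300) 60 [-68.  52.  87.  48.  97. -59.] 0.0 wc [ 345. -568.  187.]
(500, -300) 80 [-62.  58.  71.  38. 111. -60.] 0.0 wc [ 446. -605.  187.]
(500, -300) 100 [-55.  64.  57.  28. 124. -65.] 0.0 wc [ 554. -605.  187.]
(480, -250) 0 [-77.  44. 140. 104.  71. -93.] 0.0 wc [ 170. -250.  187.]
(480, -250) 20 [-78.  42. 126.  78.  72. -78.] 0.0 wc [ 189. -356.  187.]
(480, -250) 40 [-74.  45. 111.  60.  81. -68.] 0.0 wc [ 243. -449.  187.]
(480, -250) 60 [-68.  49.  95.  48.  93. -63.] 0.0 wc [ 325. -518.  187.]
(480, -250) 80 [-62.  55.  81.  37. 106. -63.] 0.0 wc [ 426. -555.  187.]
(480, -250) 100 [-54.  60.  68.  27. 118. -67.] 0.0 wc [ 534. -555.  187.]
```

```bash
cat > rel.py <<'E'
from kin import *
from h import get_state
def rel(pos,R,s=None):
    s=s or get_state(); R0=s['orientation']
    d=R0.T@(np.array(pos)-s['tcp_pos'])/10
    rv=Ro.from_matrix(R0.T@R).as_rotvec(degrees=True)
    print('shift cm',d.round(2),'rot',rv.round(1),'|',np.linalg.norm(rv).round(1))
def stand(al,tilt):
    h=np.array([np.cos(np.radians(al)),np.sin(np.radians(al)),0]);t=np.radians(tilt)
    y=h*np.cos(t)-np.array([0,0,1])*np.sin(t); x=np.cross([0,0,1],-h)
    return np.column_stack([x,y,np.cross(x,y)])
E
python3 - <<'E'
from rel import *
rel([500,-300,240],stand(30,90))
E
```

```text
shift cm [ 2.14 -9.42  0.6 ] rot [   9.6 -134.4  -23.7] | 136.8
```

```bash
python3 -m crank '[[1,2.1,-9.4,0.6,0,0,0],[1,2.1,-9.4,0.6,9.6,-134.4,-23.7],[1,2.1,-9.4,0.6,9.6,-134.4,-23.7],[1,2.1,-9.4,0.6,9.6,-134.4,-23.7],[1,2.1,-9.4,0.6,9.6,-134.4,-23.7],[1,2.1,-9.4,0.6,9.6,-134.4,-23.7],[1,2.1,-9.4,0.6,9.6,-134.4,-23.7],[1,2.1,-9.4,0.6,9.6,-134.4,-23.7],[1,2.1,-9.4,0.6,9.6,-134.4,-23.7],[1,2.1,-9.4,0.6,9.6,-134.4,-23.7],[1,2.1,-9.4,0.6,9.6,-134.4,-23.7],[1,2.1,-9.4,0.6,9.6,-134.4,-23.7]]';  python3 - <<'E'
from rel import *
s=get_state();print(s['qpos'].round(1),fk(s['qpos'],np.load('kin.npy'))[0].round(1))
rel([500,-300,240],stand(30,90))
rel([480,-320,240],stand(30,55))
E
```

```text
time: 5.95
tcp_pos: [500.2, -299.4, 237.5]
orientation: [[-0.199, -0.073, 0.977], [-0.975, 0.117, -0.19], [-0.101, -0.99, -0.095]]
contact_force: [0.3, -0.2, -5.1]
opening: 59.1
[-43.1  22.7  76.4   2.   88.6  58. ] [ 500.1 -299.3  237.7]
shift cm [ 0.04 -0.25 -0.03] rot [  3.1 -41.2  -7.5] | 42.0
shift cm [ 2.39 -0.34 -1.6 ] rot [ 36.5 -42.3   5.3] | 56.1
```

Continue to the partly tilted stage, then on to the standing orientation above the bench.

```bash
python3 -m crank '[[1,2.4,-0.3,-1.6,36.5,-42.3,5.3],[1,2.4,-0.3,-1.6,36.5,-42.3,5.3],[1,2.4,-0.3,-1.6,36.5,-42.3,5.3],[1,2.4,-0.3,-1.6,36.5,-42.3,5.3],[1,2.4,-0.3,-1.6,36.5,-42.3,5.3],[1,2.4,-0.3,-1.6,36.5,-42.3,5.3],[1,2.4,-0.3,-1.6,36.5,-42.3,5.3],[1,2.4,-0.3,-1.6,36.5,-42.3,5.3]]';  python3 - <<'E'
from rel import *
s=get_state();print(s['qpos'].round(1),fk(s['qpos'],np.load('kin.npy'))[0].round(1))
R=stand(30,20)
tcp=np.array([533,-265,68+60.])+25*R[:,1]
print(tcp);rel(tcp,R)
E
```

```text
time: 6.75
tcp_pos: [478.5, -320.6, 239.1]
orientation: [[0.492, 0.499, 0.713], [-0.87, 0.284, 0.402], [-0.003, -0.819, 0.574]]
contact_force: [-0.0, 0.2, -5.3]
opening: 59.3
[-66.7  14.2  97.   36.   76.3 -17.3] [ 478.8 -320.7  238.9]
[ 553.34494203 -253.25384224  119.44949642]
shift cm [-2.15 15.44  1.18] rot [35.  -0.4  0.3] | 35.0
```

```bash
python3 -m crank '[[1,-0.3,2,0,8,0,0],[1,-0.6,4,0,16,0,0],[1,-1,7,0.3,24,0,0],[1,-1.5,10,0.7,32,0,0],[1,-2,13,1,35,0,0],[1,-2.15,15.4,1.2,35,-0.4,0.3],[1,-2.15,15.4,1.2,35,-0.4,0.3],[1,-2.15,15.4,1.2,35,-0.4,0.3],[1,-2.15,15.4,1.2,35,-0.4,0.3]]';  python3 - <<'E'
from rel import *
from h import *
s=get_state();print(s['qpos'].round(1),fk(s['qpos'],np.load('kin.npy'))[0].round(1))
for n in ['side','top']:
    im,d=optics.get_image(n);np.savez(f'pics/{n}3.npz',im=im,d=d)
    cv2.imwrite(f'pics/{n}3.png',im[:,:,::-1])
im,d=load('side',3)
cv2.imwrite('pics/side3c.png',cv2.resize(im[100:260,230:430],None,fx=3.5,fy=3.5)[:,:,::-1])
E
```

```text
time: 7.65
tcp_pos: [555.9, -254.8, 124.0]
orientation: [[0.502, 0.814, 0.292], [-0.865, 0.469, 0.179], [0.008, -0.343, 0.939]]
contact_force: [-0.3, -0.1, -5.0]
opening: 59.5
[-70.4  37.7 112.5  71.1  77.7 -60.4] [ 556.  -254.   123.4]
```

View pics/side3c.png

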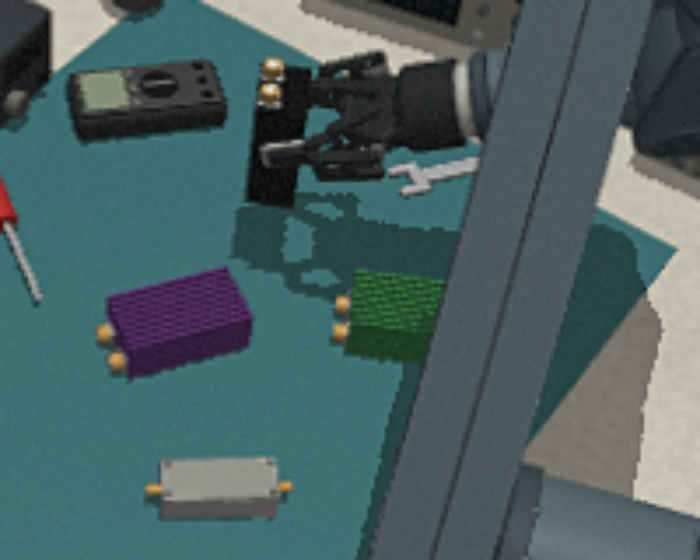

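View pics/top3.png

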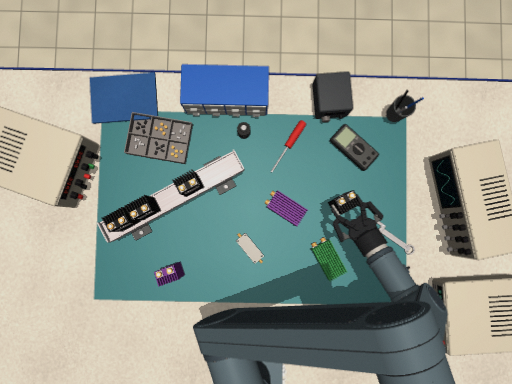

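Run:
```python
from h import *
c=optics.get_calibration('side')
def pr(X): return cv2.projectPoints(np.array(X,float).reshape(-1,1,3),cv2.Rodrigues(c['R'])[0],c['t'],c['intrinsics'],c['distortion'])[0].reshape(-1,2)
h=np.array([.866,.5,0]);w=np.array([.5,-.866,0])
X=[]
for z in (0,112):
  for a,b in [(-22,30),(22,30),(22,-30),(-22,-30)]:
    X.append(np.array([533,-265,60+z])-0*h+a*h+b*w)
P=(pr(X)-[230,100])*3.5
im=cv2.imread('pics/side3c.png')
for p in P.astype(int): cv2.circle(im,tuple(int(v) for v in p),3,(0,0,255),1)
cv2.imwrite('pics/s3d.png',cv2.resize(im[0:260,180:420],None,fx=3,fy=3)[:600])
```

```text
(no output)
```

View pics/s3d.png

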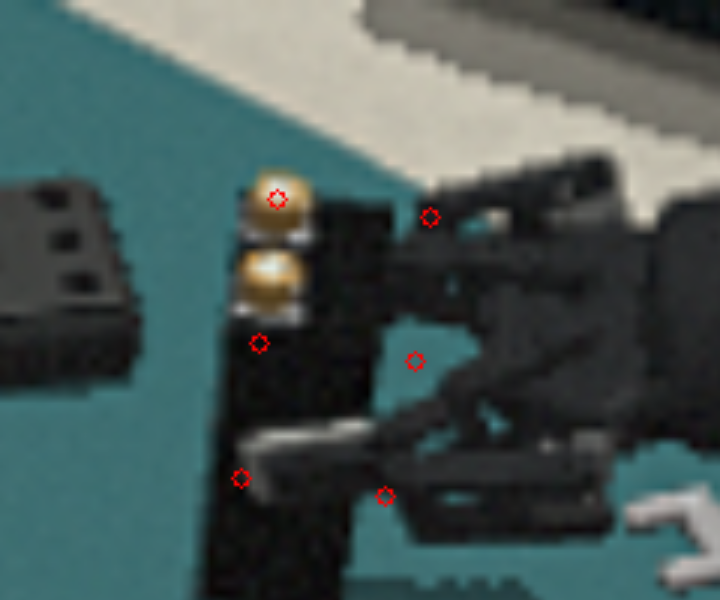

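```bash
python3 -m crank '[[1,0,0.6,-1.7,0,0,0],[1,0,1.2,-3.3,0,0,0],[1,0,1.6,-4.5,0,0,0],[1,0,1.7,-4.7,0,0,0],[1,0,1.7,-4.7,0,0,0],[1,0,1.7,-4.7,0,0,0]]';  python3 - <<'E'
from rel import *
from h import *
s=get_state();print(s['qpos'].round(1));rel(s['tcp_pos'],stand(30,20),s)
im,d=optics.get_image('side')
cv2.imwrite('pics/side4c.png',cv2.resize(im[110:180,270:400],None,fx=6,fy=6)[:,:,::-1])
E
```

```text
time: 8.35
tcp_pos: [556.0, -254.9, 74.1]
orientation: [[0.501, 0.815, 0.291], [-0.865, 0.469, 0.178], [0.008, -0.341, 0.94]]
contact_force: [0.1, -0.2, -5.5]
opening: 59.7
[-70.4  43.6 112.5  72.4  75.9 -66.2]
shift cm [0. 0. 0.] rot [-0.1  0.5  0.1] | 0.5
```

View pics/side4c.png

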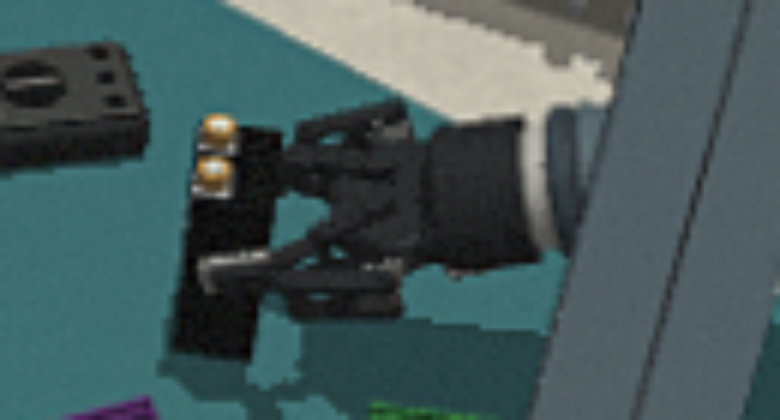

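```bash
python3 -m crank '[[1,0,0.1,-0.28,0,0,0],[1,0,0.2,-0.56,0,0,0],[1,0,0.27,-0.75,0,0,0],[1,0,0.27,-0.75,0,0,0]]'; python3 -m crank '[[1,0,0.03,-0.1,0,0,0],[1,0,0.07,-0.2,0,0,0],[1,0,0.07,-0.2,0,0,0]]';python3 -m crank '[[1,0,0.03,-0.1,0,0,0],[1,0,0.07,-0.2,0,0,0],[1,0,0.07,-0.2,0,0,0]]'
```

```text
time: 8.8
tcp_pos: [555.8, -254.5, 65.1]
orientation: [[0.502, 0.814, 0.292], [-0.865, 0.469, 0.177], [0.007, -0.341, 0.94]]
contact_force: [-0.1, 0.4, -4.0]
opening: 59.7
time: 9.1
tcp_pos: [555.8, -254.6, 63.2]
orientation: [[0.502, 0.814, 0.292], [-0.865, 0.469, 0.177], [0.007, -0.341, 0.94]]
contact_force: [-0.1, -0.5, -5.7]
opening: 59.4
time: 9.4
tcp_pos: [555.9, -254.7, 61.6]
orientation: [[0.501, 0.815, 0.291], [-0.865, 0.469, 0.177], [0.007, -0.34, 0.94]]
contact_force: [-0.3, -0.6, -2.5]
opening: 59.5
```

Contact is just starting, with force going from −5.7 to −2.5 N.

```bash
python3 -m crank '[[1,0,0.03,-0.09,0,0,0],[1,0,0.03,-0.09,0,0,0],[1,0,0.03,-0.09,0,0,0]]'
python3 - <<'E'
from h import *
im,d=optics.get_image('side')
cv2.imwrite('pics/side5c.png',cv2.resize(im[110:180,270:400],None,fx=6,fy=6)[:,:,::-1])
E
```

```text
time: 9.7
tcp_pos: [555.9, -254.7, 61.6]
orientation: [[0.502, 0.815, 0.29], [-0.865, 0.47, 0.176], [0.008, -0.339, 0.941]]
contact_force: [-4.0, -2.1, 5.2]
opening: 59.1
```

View pics/side5c.png

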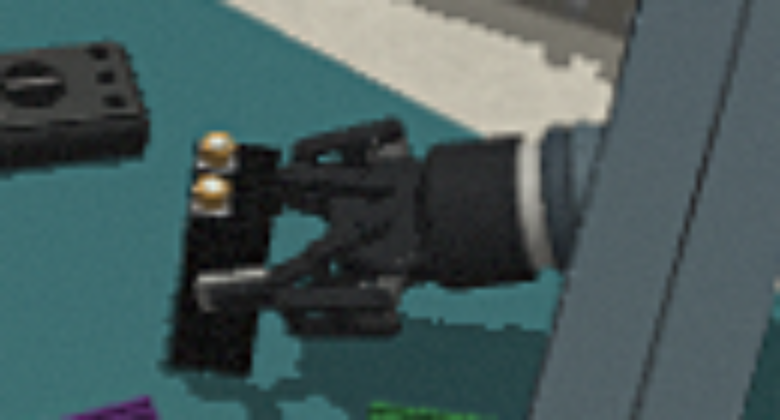

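```bash
python3 -m crank '[[-0.6,0,0,0,0,0,0],[-0.8,0,0,0,0,0,0],[-1,0,0,0,0,0,0],[-1,0,0,0,0,0,0],[-1,0,0,0,0,0,0]]'
python3 - <<'E'
from h import *
im,d=optics.get_image('side');np.savez('pics/side6.npz',im=im,d=d)
cv2.imwrite('pics/side6c.png',cv2.resize(im[110:180,270:400],None,fx=6,fy=6)[:,:,::-1])
E
```

```text
time: 10.25
tcp_pos: [555.9, -254.6, 60.2]
orientation: [[0.502, 0.814, 0.292], [-0.865, 0.469, 0.177], [0.007, -0.341, 0.94]]
contact_force: [-0.3, -0.2, 0.6]
opening: 85.6
```

View pics/side6c.png

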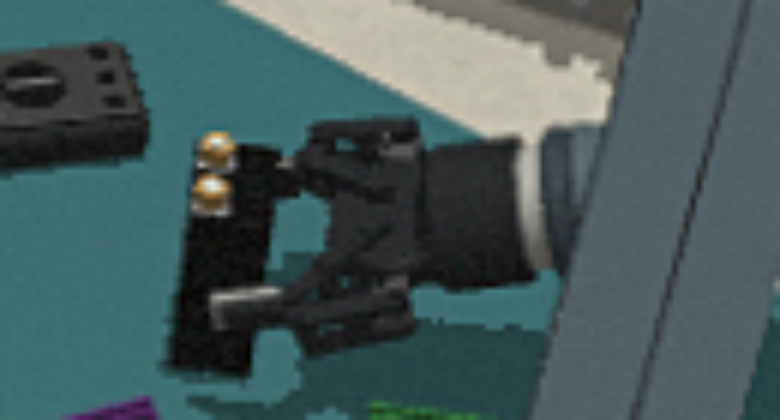

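```bash
python3 -m crank '[[-1,0,-1.5,0,0,0,0],[-1,0,-3.5,0,0,0,0],[-1,0,-6,0,0,0,0],[-1,0,-7,0,0,0,0],[-1,0,-8,3,0,0,0],[-1,0,-9,7,0,0,0],[-1,0,-10,12,0,0,0],[-1,0,-11,16,0,0,0],[-1,0,-11,16,0,0,0],[-1,0,-11,16,0,0,0]]'
python3 - <<'E'
from h import *
from rel import *
s=get_state();print(s['qpos'].round(1))
for n in ['side','top']:
    im,d=optics.get_image(n);np.savez(f'pics/{n}7.npz',im=im,d=d);cv2.imwrite(f'pics/{n}7.png',im[:,:,::-1])
im,d=load('top',7);cv2.imwrite('pics/top7c.png',cv2.resize(im[170:270,300:400],None,fx=6,fy=6)[:,:,::-1])
E
```

```text
time: 11.3
tcp_pos: [512.7, -277.9, 248.7]
orientation: [[0.502, 0.814, 0.292], [-0.865, 0.468, 0.18], [0.01, -0.343, 0.939]]
contact_force: [-0.7, -0.4, -0.7]
opening: 85.1
[-76.1  24.3 109.6  64.7  87.1 -46.7]
```

View pics/side7.png

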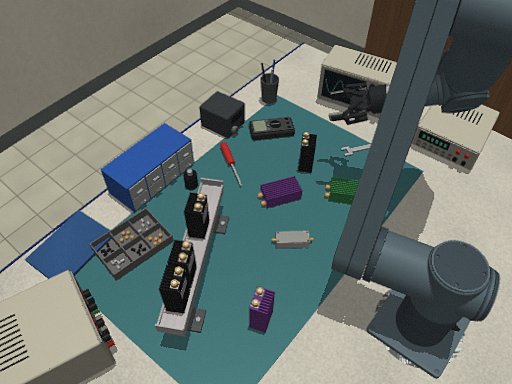

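View pics/top7c.png

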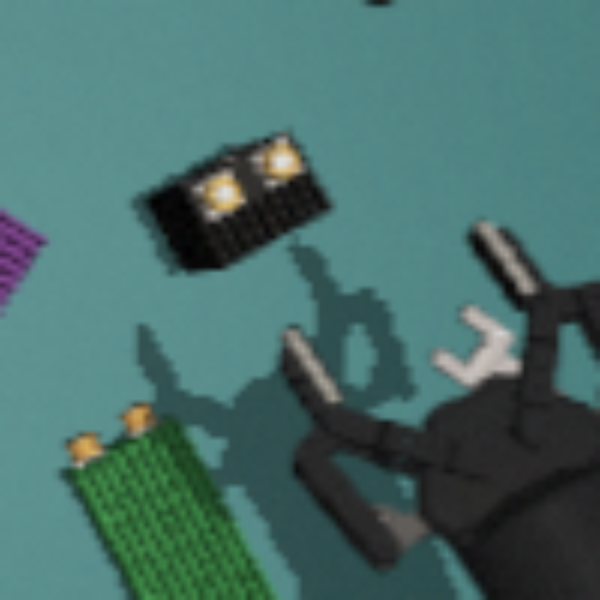

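The module now stands upright on the bench with its sockets up at top-view pixels of about (337,202) and (347,197). Its fins face the robot side, toward lower right in the picture. I'll measure its sockets in both views.

Run:
```python
from h import *
from rel import *
for n,box in [('top',(185,215,325,360)),('side',(120,160,290,325))]:
    im,d=load(n,7)
    hsv=cv2.cvtColor(im,cv2.COLOR_RGB2HSV)
    m=((hsv[...,0]>8)&(hsv[...,0]<32)&(hsv[...,1]>60)&(hsv[...,2]>110)).astype(np.uint8)
    b=np.zeros_like(m);b[box[0]:box[1],box[2]:box[3]]=1
    m=cv2.morphologyEx(m&b,cv2.MORPH_CLOSE,np.ones((3,3)))
    cs,_=cv2.findContours(m,0,1);L=[]
    for c in cs:
        if cv2.contourArea(c)>5:
            (x,y),r=cv2.minEnclosingCircle(c);P=onplane(n,(x,y),123)[0];L.append(P[:2]);print(n,x,y,r,P.round(1))
    if len(L)==2:
        v=L[0]-L[1]
        if v[0]>0: v=-v
        mid=(L[0]+L[1])/2; w=v/np.linalg.norm(v);  # across dir
        print('len',np.linalg.norm(v),'az',np.degrees(np.arctan2(v[1],v[0])),'mid',mid)
```

```text
top 336.81817626953125 201.90908813476562 3.022063970565796 [ 542.9 -242.1  123. ]
top 346.5 196.5 2.9155757427215576 [ 559.1 -269.9  123. ]
len 32.12458942042931 az 120.19640948696417 mid [ 550.98502591 -256.03086641]
side 304.6000061035156 141.0 2.6000943183898926 [ 545.9 -240.9  123. ]
side 306.0 133.5 2.061652660369873 [ 561.6 -270.6  123. ]
len 33.65657388156046 az 117.77454027315643 mid [ 553.72257835 -255.74975022]
```

```bash
cat >> rel.py <<'E'
def down(az):
    a=np.radians(az);x=np.array([np.cos(a),np.sin(a),0]);y=np.array([0,0,-1.]);return np.column_stack([x,y,np.cross(x,y)])
E
python3 - <<'E'
from rel import *
rel([542.5,-261.4,260],down(30))
rel([542.5,-261.4,260],stand(30,90))
E
```

```text
shift cm [0.1  2.76 2.37] rot [-54.2 -77.3  54.5] | 109.0
shift cm [0.1  2.76 2.37] rot [-70.    0.3   0.2] | 70.0
```

```bash
python3 -m crank '[[-1,0.1,1.4,2.4,-8,0,0],[-1,0.1,2.7,2.4,-16,0,0],[-1,0.1,2.7,2.4,-24,0,0],[-1,0.1,2.7,2.4,-32,0,0],[-1,0.1,2.7,2.4,-40,0,0],[-1,0.1,2.7,2.4,-48,0,0],[-1,0.1,2.7,2.4,-56,0,0],[-1,0.1,2.7,2.4,-64,0,0],[-1,0.1,2.7,2.4,-70,0,0],[-1,0.1,2.7,2.4,-70,0,0]]'
python3 - <<'E'
from rel import *
print(get_state()['qpos'].round(1))
rel([542.5,-261.4,240],down(30))
E
```

```text
time: 12.4
tcp_pos: [544.0, -260.0, 258.8]
orientation: [[0.506, -0.0, 0.863], [-0.863, -0.004, 0.506], [0.003, -1.0, -0.002]]
contact_force: [0.3, -0.2, -0.6]
opening: 85.3
[-36.   19.3  77.8  -0.2  82.7  23.6]
shift cm [ 0.04  1.88 -0.19] rot [  0.2 -89.6   0. ] | 89.6
```

```bash
python3 -m crank '[[-1,0,1,-0.1,0,-8,0],[-1,0,2,-0.2,0,-16,0],[-1,0,2,-0.2,0,-24,0],[-1,0,2,-0.2,0,-32,0],[-1,0,2,-0.2,0,-40,0],[-1,0,2,-0.2,0,-48,0],[-1,0,2,-0.2,0,-56,0],[-1,0,2,-0.2,0,-64,0],[-1,0,2,-0.2,0,-72,0],[-1,0,2,-0.2,0,-80,0],[-1,0,2,-0.2,0,-88,0],[-1,0,2,-0.2,0,-90,0]]'
python3 - <<'E'
from rel import *
from h import *
s=get_state();im,d=optics.get_image('wrist')
cv2.imwrite('pics/wrist8.png',im[:,:,::-1]);np.savez('pics/wrist8.npz',im=im,d=d,R=s['orientation'],p=s['tcp_pos'])
print(s['qpos'].round(1),s['tcp_pos'])
E
```

```text
time: 13.6
tcp_pos: [539.5, -263.4, 239.3]
orientation: [[0.863, 0.003, -0.504], [0.504, -0.002, 0.863], [0.001, -1.0, -0.003]]
contact_force: [-0.2, -0.2, -0.7]
opening: 84.9
[-36.7  19.6  80.2   0.   80.  -67. ] [ 539.50817325 -263.42147195  239.32610469]
```

View pics/wrist8.png

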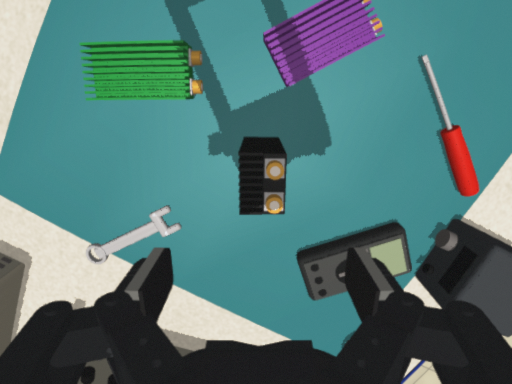

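```bash
python3 -m crank '[[-1,0,0,0,0,0,0]]'
python3 - <<'E'
from rel import *
from h import *
s=get_state();im,d=optics.get_image('wrist')
hsv=cv2.cvtColor(im,cv2.COLOR_RGB2HSV)
m=((hsv[...,0]>8)&(hsv[...,0]<32)&(hsv[...,1]>60)&(hsv[...,2]>80)).astype(np.uint8)
b=np.zeros_like(m);b[150:225,255:295]=1
m=cv2.morphologyEx(m&b,cv2.MORPH_CLOSE,np.ones((5,5)))
cs,_=cv2.findContours(m,0,1);L=[]
for c in cs:
    if cv2.contourArea(c)>20:
        (x,y),r=cv2.minEnclosingCircle(c);P=onplane('wrist',(x,y),123,s)[0];L.append(P[:2]);print(x,y,r,P.round(1))
v=L[1]-L[0];print(np.degrees(np.arctan2(v[1],v[0])),np.linalg.norm(v))
mid=(L[0]+L[1])/2;a=np.radians(30);c=mid-11*np.array([np.cos(a),np.sin(a)]);print(mid,c)
rel([c[0],c[1],68],down(30),s)
rel([542.5,-261.4,68],down(30),s)
E
```

```text
time: 13.75
tcp_pos: [539.7, -263.4, 239.8]
orientation: [[0.866, 0.003, -0.5], [0.5, -0.003, 0.866], [0.001, -1.0, -0.004]]
contact_force: [1.0, 0.5, 0.3]
opening: 85.5
273.7341613769531 203.0756072998047 10.102413177490234 [ 558.9 -268.8  123. ]
274.3863525390625 169.27272033691406 9.871835708618164 [ 543.2 -241.5  123. ]
119.7811123674294 31.50412943536041
[ 551.06224736 -255.16813183] [ 541.53596792 -260.66813183]
shift cm [ 0.28 17.18  0.22] rot [ 0.2 -0.   0.1] | 0.2
shift cm [ 0.33 17.18  0.1 ] rot [ 0.2 -0.   0.1] | 0.2
```

```bash
python3 -m crank '[[-1,0.3,2,0.15,0,0,0],[-1,0.3,5,0.15,0,0,0],[-1,0.3,8,0.15,0,0,0],[-1,0.3,11,0.15,0,0,0],[-1,0.3,13.5,0.15,0,0,0],[-1,0.3,15.5,0.15,0,0,0],[-1,0.3,16.7,0.15,0,0,0],[-1,0.3,17.2,0.15,0,0,0],[-1,0.3,17.2,0.15,0,0,0],[-1,0.3,17.2,0.15,0,0,0]]'
python3 - <<'E'
from h import *
s=get_state();im,d=optics.get_image('side')
cv2.imwrite('pics/side9c.png',cv2.resize(im[80:200,240:400],None,fx=5,fy=5)[:,:,::-1])
im,d=optics.get_image('wrist');cv2.imwrite('pics/wrist9.png',im[:,:,::-1])
E
```

```text
time: 14.8
tcp_pos: [543.9, -261.7, 70.5]
orientation: [[0.865, 0.006, -0.501], [0.501, -0.007, 0.865], [0.001, -1.0, -0.009]]
contact_force: [0.7, 0.6, 0.3]
opening: 85.3
```

View pics/side9c.png

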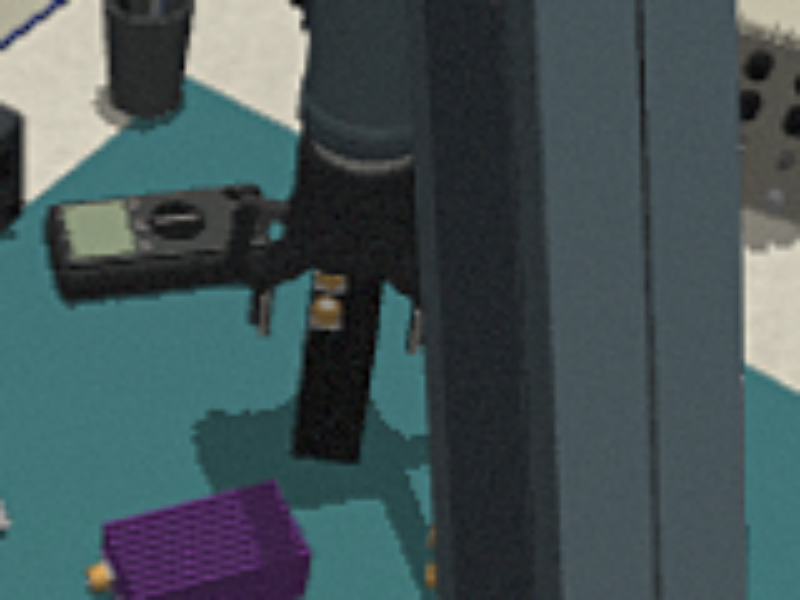

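View pics/wrist9.png

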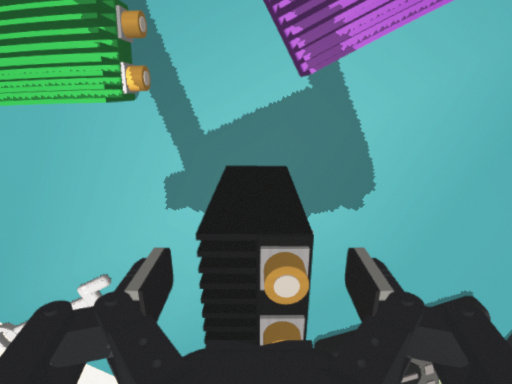

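```bash
python3 -m crank '[[0,0,0,0,0,0,0],[1,0,0,0,0,0,0],[1,0,0,0,0,0,0],[1,0,0,0,0,0,0],[1,0,0,0,0,0,0],[1,0,0,0,0,0,0],[1,0,0,0,0,0,0],[1,0,0,0,0,0,0]]' && python3 -m crank '[[1,0,-0.5,0,0,0,0],[1,0,-1.5,0,0,0,0],[1,0,-3,0,0,0,0],[1,0,-3,0,0,0,0],[1,0,-3,0,0,0,0]]'
python3 - <<'E'
from h import *
im,d=optics.get_image('wrist');cv2.imwrite('pics/wrist10.png',im[:,:,::-1])
E
```

```text
time: 15.7
tcp_pos: [543.3, -261.5, 70.0]
orientation: [[0.865, 0.004, -0.502], [0.502, -0.006, 0.865], [0.001, -1.0, -0.008]]
contact_force: [-2.8, -0.2, 6.3]
opening: 43.7
time: 16.2
tcp_pos: [543.3, -261.0, 99.5]
orientation: [[0.865, 0.004, -0.502], [0.502, -0.006, 0.865], [0.001, -1.0, -0.007]]
contact_force: [-0.9, 0.4, -5.7]
opening: 43.5
```

View pics/wrist10.png

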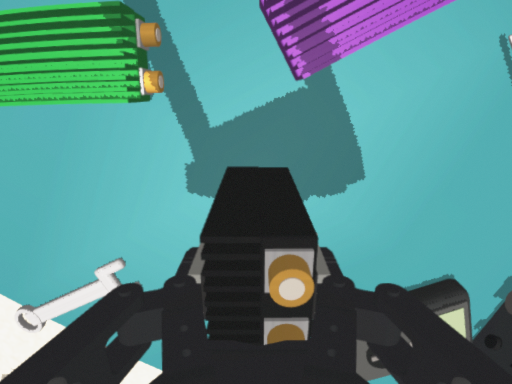

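```bash
python3 -m crank '[[1,0,-3,0,0,0,0],[1,0,-7,0,0,8,0],[1,0,-11,0,0,16,0],[1,2,-15,3.2,0,24,0],[1,4,-19,6.5,0,32,0],[1,6,-20,9.5,0,40,0],[1,8,-20,13,0,48,0],[1,10,-20,16,0,56,0],[1,12,-20,19.5,0,64,0],[1,13,-20,21.5,0,72,0],[1,13,-20,21.5,0,80,0],[1,13,-20,21.5,0,86,0]]'
python3 - <<'E'
from rel import *
s=get_state();print(s['qpos'].round(1))
rel([550.5,242,300],down(-150.4))
E
```

```text
time: 17.45
tcp_pos: [546.4, -7.3, 297.0]
orientation: [[0.558, 0.002, 0.83], [-0.83, -0.005, 0.558], [0.006, -1.0, -0.001]]
contact_force: [-0.4, -0.1, -5.3]
opening: 43.4
[-12.3  12.3  82.   -0.3  85.4  43.8]
shift cm [-20.46  -0.43  14.25] rot [-0.2 94.3  0.3] | 94.3
```

```bash
python3 -m crank '[[1,-2,-0.3,1.4,0,8,0],[1,-4,-0.3,2.8,0,16,0],[1,-7,-0.3,4.9,0,24,0],[1,-10,-0.3,7,0,32,0],[1,-13,-0.3,9,0,40,0],[1,-16,-0.3,11,0,48,0],[1,-18,-0.3,12.6,0,56,0],[1,-20,-0.3,14,0,64,0],[1,-20.4,-0.3,14.2,0,72,0],[1,-20.4,-0.3,14.2,0,80,0],[1,-20.4,-0.3,14.2,0,88,0],[1,-20.4,-0.3,14.2,0,94.2,0]]';python3 -m crank '[[1,0,0,0,0,0,0],[1,0,0,0,0,0,0]]'
python3 - <<'E'
from rel import *
from h import *
s=get_state();print(s['qpos'].round(1));rel([550.5,242,300],down(-150.4),s)
for n in ['wrist','top','side']:
    im,d=optics.get_image(n);cv2.imwrite(f'pics/{n}11.png',im[:,:,::-1]);np.savez(f'pics/{n}11.npz',im=im,d=d,R=s['orientation'],p=s['tcp_pos'])
im,d=load('top',11);cv2.imwrite('pics/top11c.png',cv2.resize(im[130:250,90:250],None,fx=5,fy=5)[:,:,::-1])
im,d=load('side',11);cv2.imwrite('pics/side11c.png',cv2.resize(im[100:340,120:300],None,fx=2.5,fy=2.5)[:,:,::-1])
E
```

```text
time: 18.65
tcp_pos: [549.7, 240.0, 298.1]
orientation: [[-0.869, 0.002, 0.494], [-0.494, -0.006, -0.869], [0.002, -1.0, 0.006]]
contact_force: [0.0, 0.0, -5.3]
opening: 43.0
time: 18.85
tcp_pos: [549.9, 239.8, 298.7]
orientation: [[-0.865, 0.003, 0.501], [-0.501, -0.006, -0.865], [0.001, -1.0, 0.007]]
contact_force: [-0.0, 0.1, -4.7]
opening: 43.2
[ 13.1  18.1  74.1  -0.4  87.7 163.1]
shift cm [-0.16 -0.13 -0.16] rot [-0.4  0.5  0.1] | 0.6
```

View pics/wrist11.png

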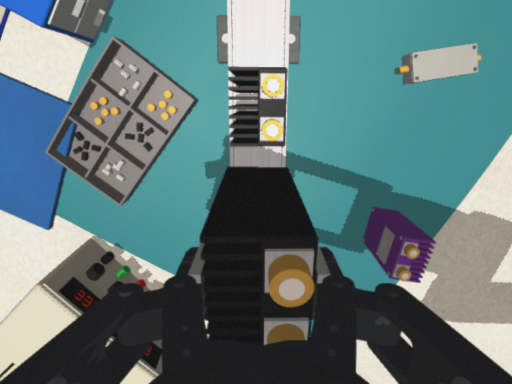

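View pics/top11c.png

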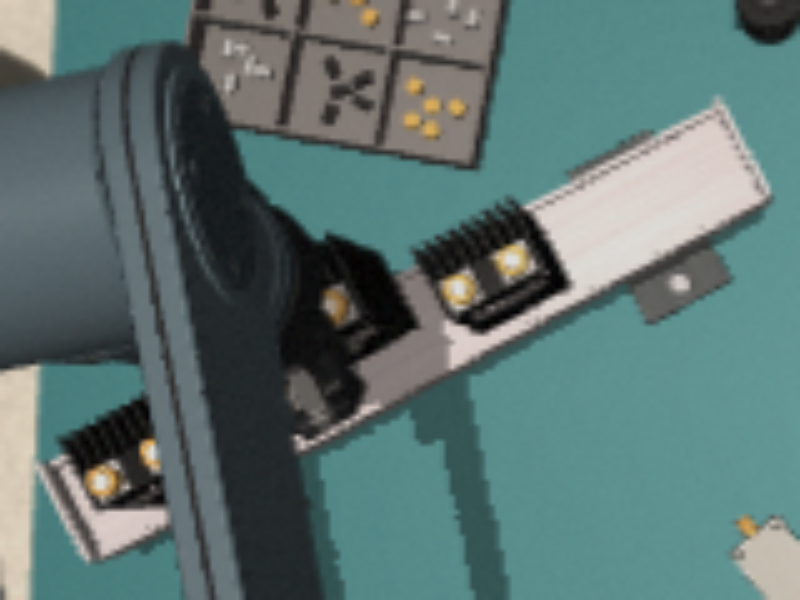

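View pics/side11c.png

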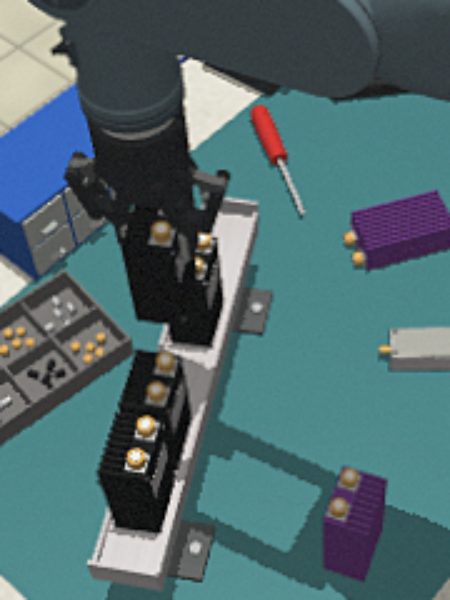

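Run:
```python
from h import *
z=np.load('pics/wrist11.npz');im=z['im'];st={'orientation':z['R'],'tcp_pos':z['p']}
hsv=cv2.cvtColor(im,cv2.COLOR_RGB2HSV)
m=((hsv[...,0]>8)&(hsv[...,0]<32)&(hsv[...,1]>80)&(hsv[...,2]>120)).astype(np.uint8)
b=np.zeros_like(m);b[65:150,255:295]=1
mm=cv2.morphologyEx(m&b,cv2.MORPH_CLOSE,np.ones((5,5)))
cs,_=cv2.findContours(mm,0,1);L=[]
for c in cs:
    if cv2.contourArea(c)>30:
        (x,y),r=cv2.minEnclosingCircle(c);P=onplane('wrist',(x,y),213.5,st)[0];L.append(P);print(x,y,r,P.round(1))
v=L[1]-L[0];print('az',np.degrees(np.arctan2(v[1],v[0])),np.linalg.norm(v))
a=np.radians(29.6);ex=np.array([np.cos(a),np.sin(a)]);ey=np.array([-np.sin(a),np.cos(a)])
R=(L[0]+L[1])[:2]/2+11*ex;print('right centre',R,'top/side est', np.array([576.5,174.3])+11*ex)
print('target',R+72*ey)
# held socket white top at (291,289)
S=onplane('wrist',(291,289),st['tcp_pos'][2]-70+124,st)[0][:2]
print('held socket',S,'-> centre',S+11*ex+16*ey, 'tcp',st['tcp_pos'])
```

```text
271.5115051269531 129.9540252685547 11.05790901184082 [568.7 188.5 213.5]
272.5 85.13636016845703 11.147686004638672 [584.3 160.8 213.5]
az -60.61732544575914 31.870619159264987
right centre [586.05113856 180.07555682] top/side est [586.06444422 179.73336053]
target [550.48732417 242.67919174]
held socket [547.45027628 222.47319438] -> centre [549.11165064 241.81847378] tcp [549.90296748 239.77542808 298.71224053]
```

```bash
python3 -m crank '[[1,-0.15,0,-0.15,0,0.5,0],[1,-0.15,0.5,-0.15,0,0.5,0],[1,-0.15,1,-0.15,0,0.5,0],[1,-0.15,1,-0.15,0,0.5,0],[1,-0.15,1,-0.15,0,0.5,0]]'
python3 - <<'E'
from rel import *
from h import *
s=get_state();rel([550.5,242,160],down(-150.4),s)
im,d=optics.get_image('side');cv2.imwrite('pics/side12c.png',cv2.resize(im[160:310,140:250],None,fx=4,fy=4)[:,:,::-1])
E
```

```text
time: 19.5
tcp_pos: [550.6, 241.8, 289.2]
orientation: [[-0.871, 0.003, 0.491], [-0.491, -0.006, -0.871], [0.0, -1.0, 0.007]]
contact_force: [-0.0, -0.2, -5.4]
opening: 43.5
shift cm [ 0.   12.92 -0.11] rot [-0.4 -0.2  0. ] | 0.4
```

View pics/side12c.png

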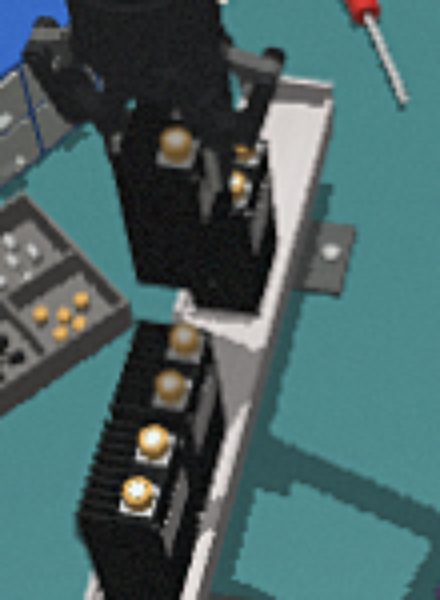

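```bash
python3 -m crank '[[1,0,1.5,0,0.4,0,0],[1,0,3.5,-0.05,0.4,0,0],[1,0,5.5,-0.1,0.4,0,0],[1,0,7.5,-0.1,0.4,0,0],[1,0,9,-0.1,0.4,0,0],[1,0,10.2,-0.1,0.4,0,0],[1,0,11,-0.1,0.4,0,0],[1,0,11.3,-0.1,0.4,0,0],[1,0,11.3,-0.1,0.4,0,0],[1,0,11.3,-0.1,0.4,0,0]]'
python3 - <<'E'
from rel import *
from h import *
s=get_state();rel([550.5,242,160],down(-150.4),s)
for n in ['side','wrist']:
    im,d=optics.get_image(n);cv2.imwrite(f'pics/{n}13.png',im[:,:,::-1])
    if n=='side': cv2.imwrite('pics/side13c.png',cv2.resize(im[160:310,140:250],None,fx=4,fy=4)[:,:,::-1])
E
```

```text
time: 20.55
tcp_pos: [551.3, 242.2, 177.4]
orientation: [[-0.871, 0.009, 0.491], [-0.491, -0.012, -0.871], [-0.002, -1.0, 0.014]]
contact_force: [0.2, 0.2, -4.4]
opening: 43.0
shift cm [ 0.08  1.74 -0.05] rot [-0.8 -0.2 -0.1] | 0.9
```

View pics/side13c.png

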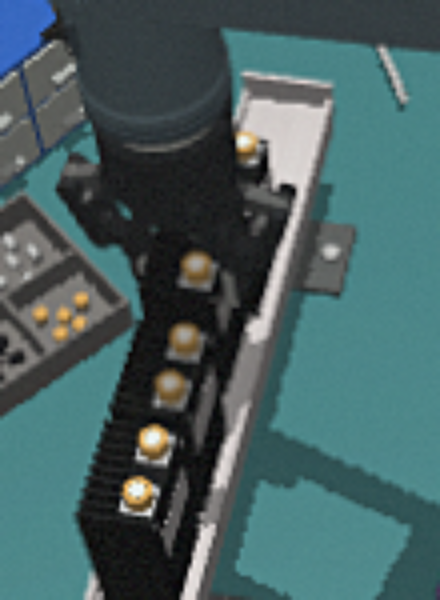

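View pics/wrist13.png

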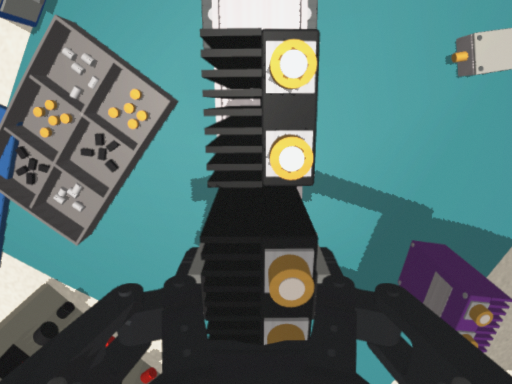

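```bash
python3 -m crank '[[1,0.05,0.4,-0.05,-0.8,0,0],[1,0.05,0.8,-0.05,-0.8,0,0],[1,0.05,1.1,-0.05,-0.8,0,0],[1,0.05,1.3,-0.05,-0.8,0,0],[1,0.05,1.3,-0.05,-0.8,0,0]]';python3 -m crank '[[1,0,0.1,0,0,0,0],[1,0,0.2,0,0,0,0],[1,0,0.2,0,0,0,0]]'; python3 -c "
from rel import *
rel([550.5,242,160],down(-150.4))"
```

```text
time: 21.15
tcp_pos: [549.9, 242.0, 163.1]
orientation: [[-0.871, -0.0, 0.491], [-0.491, -0.0, -0.871], [0.0, -1.0, -0.0]]
contact_force: [-0.0, 0.6, -5.0]
opening: 43.5
time: 21.45
tcp_pos: [550.2, 242.1, 161.5]
orientation: [[-0.871, 0.001, 0.491], [-0.491, 0.0, -0.871], [-0.001, -1.0, 0.0]]
contact_force: [0.3, -0.8, -5.2]
opening: 43.3
shift cm [-0.02  0.15  0.03] rot [-0.  -0.2 -0. ] | 0.2
```

```bash
python3 -m crank '[[1,0,0.1,0,0,0,0],[1,0,0.1,0,0,0,0],[1,0,0.1,0,0,0,0]]';python3 -m crank '[[1,0,0.1,0,0,0,0],[1,0,0.1,0,0,0,0],[1,0,0.1,0,0,0,0]]'
```

```text
time: 21.75
tcp_pos: [550.2, 242.1, 160.6]
orientation: [[-0.871, 0.001, 0.491], [-0.491, 0.0, -0.871], [-0.001, -1.0, 0.0]]
contact_force: [-1.0, -0.2, -4.8]
opening: 43.7
time: 22.05
tcp_pos: [550.4, 242.0, 160.2]
orientation: [[-0.871, 0.001, 0.491], [-0.491, 0.0, -0.871], [-0.001, -1.0, 0.0]]
contact_force: [-1.2, -1.8, -0.3]
opening: 43.6
```

```bash
python3 -m crank '[[1,0,0.05,0,0,0,0],[1,0,0.05,0,0,0,0],[1,0,0.05,0,0,0,0]]'
python3 - <<'E'
from h import *
im,d=optics.get_image('side');cv2.imwrite('pics/side14c.png',cv2.resize(im[160:310,140:250],None,fx=4,fy=4)[:,:,::-1])
im,d=optics.get_image('wrist');cv2.imwrite('pics/wrist14.png',im[:,:,::-1])
E
```

```text
time: 22.35
tcp_pos: [550.5, 242.0, 160.1]
orientation: [[-0.871, 0.002, 0.491], [-0.491, 0.0, -0.871], [-0.002, -1.0, 0.001]]
contact_force: [-2.2, -1.1, 5.6]
opening: 43.7
```

View pics/side14c.png

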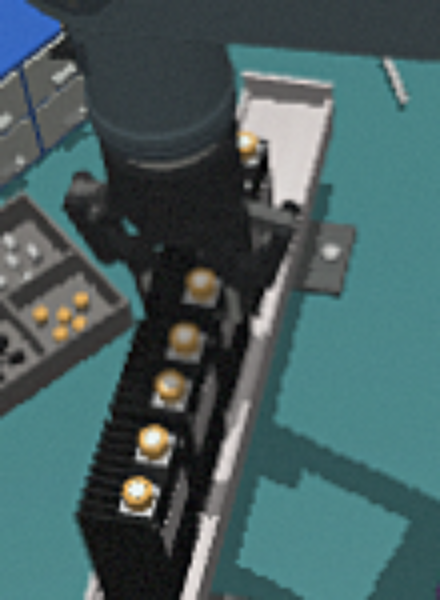

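View pics/wrist14.png

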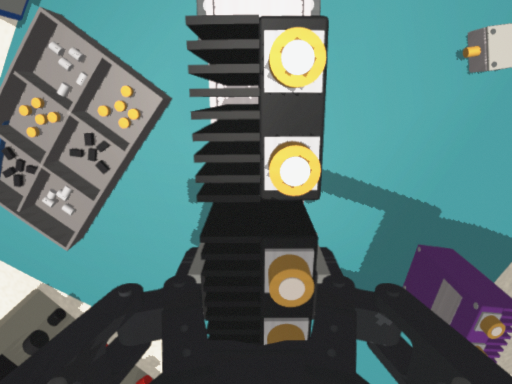

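```bash
python3 -m crank '[[-0.2,0,0,0,0,0,0],[-0.5,0,0,0,0,0,0],[-1,0,0,0,0,0,0],[-1,0,0,0,0,0,0],[-1,0,0,0,0,0,0]]' && python3 -m crank '[[-1,0,-0.5,0,0,0,0],[-1,0,-1.5,0,0,0,0],[-1,0,-3,0,0,0,0],[-1,0,-5,0,0,0,0],[-1,0,-8,0,0,0,0],[-1,0,-12,0,0,0,0],[-1,0,-15,0,0,0,0],[-1,0,-15,0,0,0,0]]'
python3 - <<'E'
from rel import *
rel([480,-60,320],down(-150.4))
E
```

```text
time: 22.95
tcp_pos: [550.3, 242.2, 159.0]
orientation: [[-0.871, 0.001, 0.491], [-0.491, 0.0, -0.871], [-0.001, -1.0, 0.0]]
contact_force: [0.1, 0.0, -0.9]
opening: 85.5
time: 23.75
tcp_pos: [552.2, 242.6, 315.8]
orientation: [[-0.871, 0.012, 0.491], [-0.491, 0.003, -0.871], [-0.011, -1.0, 0.003]]
contact_force: [0.3, 0.7, 0.6]
opening: 85.6
shift cm [21.15 -0.59 22.82] rot [-0.2 -0.2 -0.7] | 0.7
```

Clear of the module. I'll move aside and check from both fixed cameras.

```bash
python3 -m crank '[[-1,3,0,3.2,0,0,0],[-1,6,0,6.5,0,0,0],[-1,9,0,9.7,0,0,0],[-1,12,0,13,0,0,0],[-1,15,0,16.2,0,0,0],[-1,18,0,19.4,0,0,0],[-1,21,0,22.7,0,0,0],[-1,21,0,22.7,0,0,0],[-1,21,0,22.7,0,0,0]]'
python3 - <<'E'
from h import *
for n in ['top','side']:
    im,d=optics.get_image(n);np.savez(f'pics/{n}15.npz',im=im,d=d);cv2.imwrite(f'pics/{n}15.png',im[:,:,::-1])
a=np.radians(29.6);ex=np.array([np.cos(a),np.sin(a)]);ey=np.array([-np.sin(a),np.cos(a)])
for n,box in [('top',(170,240,100,210)),('side',(180,310,165,215))]:
    im,d=load(n,15)
    hsv=cv2.cvtColor(im,cv2.COLOR_RGB2HSV)
    m=((hsv[...,0]>8)&(hsv[...,0]<32)&(hsv[...,1]>60)&(hsv[...,2]>110)).astype(np.uint8)
    b=np.zeros_like(m);b[box[0]:box[1],box[2]:box[3]]=1
    m=cv2.morphologyEx(m&b,cv2.MORPH_CLOSE,np.ones((3,3)))
    cs,_=cv2.findContours(m,0,1)
    for c in cs:
        if cv2.contourArea(c)>5:
            (x,y),r=cv2.minEnclosingCircle(c);P=onplane(n,(x,y),213)[0][:2]-[552,240];print(n,round(x,1),round(y,1),'rail xy',(P@ex).round(1),(P@ey).round(1))
im,d=load('top',15);cv2.imwrite('pics/top15c.png',cv2.resize(im[140:250,90:260],None,fx=4.6,fy=4.6,interpolation=cv2.INTER_CUBIC)[:,:,::-1])
E
```

```text
time: 24.65
tcp_pos: [478.3, -59.6, 308.9]
orientation: [[-0.873, 0.001, 0.488], [-0.488, 0.001, -0.873], [-0.001, -1.0, -0.0]]
contact_force: [0.1, 0.1, 0.7]
opening: 85.2
top 109.9 225.9 rail xy -12.7 159.3
top 121.0 219.6 rail xy -11.9 126.0
top 132.6 213.1 rail xy -11.3 91.4
top 143.5 207.5 rail xy -11.8 59.3
top 156.5 199.5 rail xy -9.4 19.5
top 167.0 194.5 rail xy -10.8 -11.0
top 181.2 187.5 rail xy -12.2 -52.4
top 192.0 182.0 rail xy -12.9 -84.4
side 173.5 281.5 rail xy -9.7 156.5
side 177.6 269.4 rail xy -10.5 126.1
side 182.5 256.0 rail xy -12.1 91.1
side 185.5 243.5 rail xy -10.2 57.9
side 189.4 230.0 rail xy -9.6 20.3
side 192.9 219.3 rail xy -10.0 -11.1
side 197.0 205.0 rail xy -9.0 -54.3
side 200.5 195.0 rail xy -9.9 -86.1
```

View pics/top15c.png

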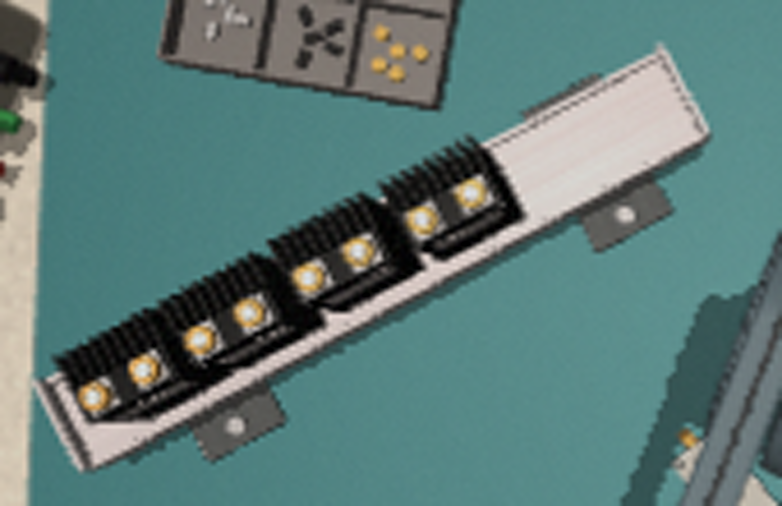

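View pics/side15.png

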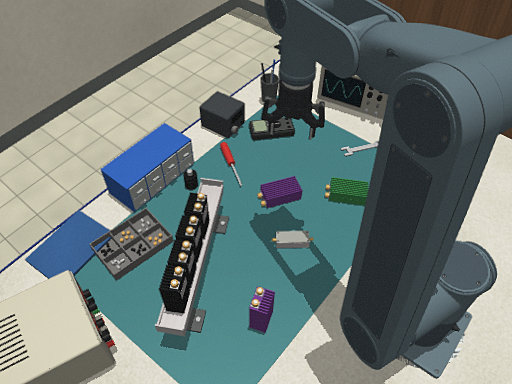

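View pics/top15.png

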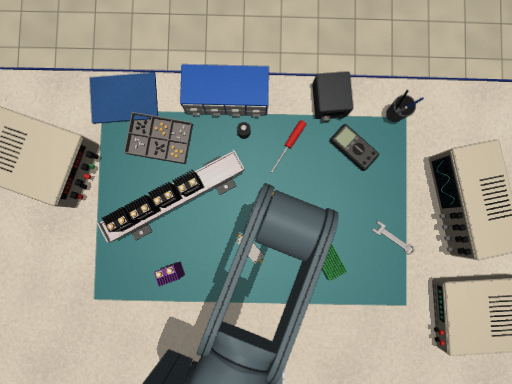

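The module stands in the channel with its sockets in line with its neighbours'. The neighbours' socket pixels in the top view are the same as at the start. Handing in.

```bash
python3 -c "
from bench import robot
print(robot.job_done())"
```

```text
the job is handed in; nothing more can be done
None
```

The black module is back in the free place on the rail, standing on its base with sockets up and fins facing the same way as its neighbours'. I handed the job in at about 25 s, with the gripper open and well clear.

**How it was done:** I picked the module up by its sides and stood it upright on clear bench. I then regripped it from above over fins and flat face, because the fingers would not fit beside it in the gap. I lowered it until the rail floor took its weight, with about 6 N of contact, then released it and backed off.

**Last checks:**
- **Position along the rail:** it sits about 1 mm (top camera) to 2.5 mm (side camera) off midway between its neighbours. The two cameras disagree by about that much.
- **Line with the row:** its sockets line up with the neighbours' to within about 2 mm.
- **Squareness:** the skew reads about 2.5° in the top view and 0.7° in the side view. At roughly 3 mm per pixel, the top reading is mostly measurement noise; the tool was commanded square to within about 0.2°.
- **Other items:** the neighbours' socket pixels in the top view were unchanged from the start. The loose things I could see looked unmoved. In the last top view the arm hid the purple block and partly hid the filter box and the green block; the side view showed these where they started. I checked these by eye only and did not measure them.

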